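Sieve the hazelnuts out of the walnuts

ROBOT

A 6-joint arm with a two-finger parallel gripper is mounted at the origin on a cart in front of the work surface, level with it; the furniture and walls round the work are solid. World frame = base frame: x ahead of the robot, y to its left, z up, the work surface at z = 0. Lengths are in m, angles in degrees, forces in N, time in s.
With the tool pointing down it reaches from about 0.375 to 0.9 m from the base axis. Payload 3.1 kg.
Tool frame: the origin (TCP) lies at the very end of the fingers, on their centre line; the grasp point (between the pads) lies 19 mm behind it (bot.hold_point_z is the z of the grasp point in the tool frame, in m); z points along the fingers, y is the line along which they close (so a half turn about z gives the same grasp; the last joint's range is limited). The gripper opens to 87 mm and grips with 3 to 60 N. Pads are 19 mm wide; open, the fingers measure 117 mm over their backs; the gripper's body (75 mm by 190 mm) begins 51 mm behind the grasp point.
Start: joints at [-76.748, 30.224, 82.088, -0, 67.689, -10.227], TCP at [0.249, -0.573, 0.223] pointing down, gripper open.
Joint ranges: [-176.69, 176.69], [-43.24, 126.21], [12.49, 139.97], [-82, 262], [0, 151.66], [-163.58, 163.58]. Speed limits (degrees/s): [159.86, 159.86, 180, 180, 180, 180].

INTERFACE

Orientations are given as a 3x3 rotation matrix whose columns are the frame's x, y, z axes.
In Python, from rig import bot, capture, camera_model gives the robot as it stands.
- The arm moves only by the tool apply_moves, never from a script. Its argument "plan" is text: rows parted by semicolons, each of 6 numbers parted by spaces: the shift along the tool's x, y, z in units of 0.05 m (1.0 is 0.05 m), then the turn, a rotation vector about the tool's x, y, z in units of 360 degrees (1.0 is 360 degrees). In form: dx dy dz ax ay az; .... A call has 1 to 10 rows; each row shifts and turns the commanded pose from where the row before left it, along the tool's axes as they then stand; what a row does not reach is not made up. A row lasts 1/12 s, in which the tool goes at most 41.7 mm and 7.16 degrees, less where a joint would pass 70% of its speed; a pose out of reach is approached as far as the arm can. A call with a number of a shift or a turn outside -1 to 1 is refused whole. A call with a gripper value outside its range is refused whole. "gripper" is the gripper command: -1 is shut, 1 is fully open, values between are in proportion, set as the call begins (left out, the last holds). The fingers move at their own pace and stop on an object; the grip force is fixed at half the most. Time passes only in rows, so rows that do not move let the fingers close. It gives the time, the measured TCP pose, the force, the opening and the grip force at its end, in the units of the state.
- bot.read_state(): the state, without advancing time (a new reading comes with each control period).
- capture(name): name is "scene" or "top" or "wrist"; returns the picture (384x512x3 uint8, red, green, blue); there is no depth.
- camera_model(name): a dict with "vertical_fov" (degrees; the focal length in pixels is half the picture's height over the tangent of half this angle, whatever the lens; pixels are square), "cx", "cy" (the principal point, pixels), "position" and "rotation" of the camera in the world; the wrist camera has in their place "hand_eye" (4x4, takes a point from camera to tool coordinates, whose origin is the TCP and whose axes are the flange's). Camera axes: x right, y down, z forward; pixel columns grow to the right and rows downward; lengths in m; the calibration is good to about 2 mm. The wrist camera is an equidistant fisheye: a pixel r from the principal point sees the ray r / f radians off the axis. A picture is of the moment at which its call begins: read the wrist's pose just before it. camera_model takes no time and is no camera call.
- bot.hand_in(): hands the job in; it is judged then, once.
The state is a dict: "time_s": time; "joint_positions": joint angles; "qvel": joint speeds; "tau": joint torques, N m; "position": TCP position; "tcp_rot": TCP orientation; "force": force on the tool from outside, world axes, zero at the start; "moment": the same for the moment, N m; "opening": opening from 0.0 (shut) to 1.0 (fully open); "grasp_force": force on a finger pad.
Only numpy, scipy, OpenCV 4.12 (cv2) and the standard library are available. Lean on these libraries where they do the work, as an engineer would, in place of code of your own. Each camera call takes 0.05 s, during which the arm holds its last target. There are 200 camera calls.

TASK

Take the loaded nut sieve by its handle, carry it level round the oil bottle to over the roasting tin, and shake it from side to side there until all five hazelnuts have dropped through into the tin while the three walnuts stay in the sieve. Then stand the sieve with the walnuts back on its feet on the white cutting board and let go; leave the bottle, mustard jar and spice jar where they are, do not shove the tin about, and lose no nut.

Things in the scene. Friction and masses are not known exactly. Their poses are not given: they have to be found in the camera images.
- sieve: Nut sieve: square beech frame, 160 x 160 mm (166 along x over the handle straps), 8 mm walls, frame top at z = 62 mm, 151 mm high with the handle, four rubber feet of 17 mm diameter at x, y = +-68 mm. Holds 3 walnuts and 5 hazelnuts. 0.26 to 0.42 kg empty. Origin: centre of the underside of the feet; z up, x along the handle bar; centre of mass on z.
- sieve_floor (a point): Middle of the sieve's floor, a punched steel sheet, 16 mm above the sieve's origin: 3 x 3 square holes 30 mm wide centred at x, y = -50, 0, 50 mm, 20 mm of sheet between them. Walnuts cannot pass. Hazelnuts fit, but start standing on the solid sheet on flat ends; a jerk of about 0.4 g or a tilt of 23 degrees topples them. Brisk 40 mm strokes, three a second, bring them down.
- sieve_handle (a point): Centre of the sieve's handle, a straight beech bar along the sieve's x, 160 mm long, 18 mm wide (y), 26 mm high, held over the sieve's middle by two upright steel straps at its ends. 138 mm above the sieve's origin. Only the nuts (at most 58 mm above the origin) lie below it.
- tin: Roasting tin of bare sheet metal, open on top, 230 (x) x 190 (y) mm outside, 55 mm high to the rim, 4 mm walls and floor, with a 58 mm high rolled rim and small wire handles 11 mm out at the two x ends. Loose, 0.44 to 0.72 kg, empty at the start. Origin: centre of its underside, z up.
- white_board: White plastic cutting board with a grey rim, 217 (x) x 294 (y) x 8 mm, fixed on the worktop. Origin: centre of its underside. The sieve stands on it at the start.
- oil_bottle: Upright glass oil bottle, 60 mm across, 272 mm high; stands between the tin and the board, either near the robot or farther back. Origin: centre of its underside. Leave it alone; it is too tall to carry the sieve over.
- mustard_jar: Upright glass jar of mustard, 59 mm across, 103 mm high; stands between the tin and the board, on the other spot than the bottle. Origin: centre of its underside. Leave it alone.
- spice_jar: Upright spice jar with a black cap, 41 mm across, 105 mm high, behind the bottle and jar. Origin: centre of its underside. Leave it alone.
- walnut_1_center (a point): Centre of a walnut in the shell, 41 mm across and 42 mm high, 14 g.
- walnut_2_center (a point): Centre of a walnut in the shell, 41 mm across and 42 mm high, 14 g.
- walnut_3_center (a point): Centre of a walnut in the shell, 41 mm across and 42 mm high, 14 g.
- hazelnut_1_center (a point): Centre of a hazelnut in the shell, 22 mm across and 23 mm high, 10 g.
- hazelnut_2_center (a point): Centre of a hazelnut in the shell, 22 mm across and 23 mm high, 10 g.
- hazelnut_3_center (a point): Centre of a hazelnut in the shell, 22 mm across and 23 mm high, 10 g.
- hazelnut_4_center (a point): Centre of a hazelnut in the shell, 22 mm across and 23 mm high, 10 g.
- hazelnut_5_center (a point): Centre of a hazelnut in the shell, 22 mm across and 23 mm high, 10 g.

How it is judged:
By the outcome, as a careful person would: the job done as asked, in the order asked, and still so for the second after the job is handed in, with the robot touching nothing.
It also fails if it takes over 64 s, if anything falls off the work surface, if the arm or the gripper's body presses on something with over 40 N, if the wrist force passes 120 N, or if a joint passes its speed limit or range.

## Working session

There is one attempt and no reset: what is moved stays moved. The work goes in short steps, Python scripts to look and compute and a tool call to move; the robot and the scene stay as the last step left them, time stands still between calls to the robot, and variables do not carry over. Pictures are saved under pics/ and viewed, at most 10 in all, crops included, and the job is handed in when it is done.

Besides the shell and the picture viewer there is one more tool, called after "Call:" as name(argument=value, ...) on one line, values as JSON. apply_moves: Moves the arm, as the interface text tells. Its arguments: {"type":"object","properties":{"plan":{"type":"string"},"gripper":{"type":"number"}},"required":["plan"]}

```bash
mkdir -p pics; ls
python3 - <<'E'
from rig import bot,capture,camera_model
import cv2,numpy as np
s=bot.read_state();print(s)
for n in("scene","top"):
    im=capture(n);cv2.imwrite(f"pics/{n}0.png",cv2.resize(im[:,:,::-1],(768,576),interpolation=cv2.INTER_CUBIC));np.save(f"pics/{n}0.npy",im);print(n,camera_model(n))
print(camera_model("wrist"))
E
```

```text
pics
{'time_s': 0.0, 'joint_positions': array([-7.67488944e+01,  3.02774011e+01,  8.21557092e+01, -1.47570572e-03,
        6.76883149e+01, -1.02284299e+01]), 'qvel': array([-0.00931382, -0.03320166, -0.12675547,  0.06217674,  0.09640641,
        0.03232539]), 'tau': array([ 1.06510286e-04, -4.40040457e+01, -1.76591152e+01,  6.31790701e-02,
        5.81494952e-02, -1.75058503e-04]), 'position': array([ 0.24885417, -0.57253355,  0.22159216]), 'tcp_rot': array([[ 9.17198622e-01,  3.98429955e-01, -5.08970189e-04],
       [ 3.98430124e-01, -9.17196382e-01,  2.05738084e-03],
       [ 3.52896539e-04, -2.08981593e-03, -9.99997754e-01]]), 'force': array([ 0.30875603,  0.00067669, -0.29822619]), 'moment': array([ 0.03309643,  0.02979946, -0.05788955]), 'grasp_force': 0.0, 'opening': 0.9979000826985214}
scene {'vertical_fov': 53.445530078076324, 'cx': 257.27858257006756, 'cy': 191.9994712771667, 'position': array([0.07008068, 0.82483153, 0.60889455]), 'rotation': array([[-0.75863194, -0.33690722,  0.55764783],
       [-0.65151577,  0.39516387, -0.64758992],
       [-0.00218455, -0.85459876, -0.5192843 ]])}
top {'vertical_fov': 48.20738321747352, 'cx': 269.0634816986631, 'cy': 191.77937042384818, 'position': array([0.44176099, 0.16863304, 0.95344355]), 'rotation': array([[-0.00973905, -0.98208364,  0.18819372],
       [-0.99922801,  0.01672137,  0.03554979],
       [-0.03805973, -0.18770222, -0.98148833]])}
{'vertical_fov': 65.70646984690485, 'cx': 256.4152062295158, 'cy': 191.34553650429726, 'hand_eye': array([[-1.43932293e-05, -9.65061056e-01, -2.62025108e-01,
         7.12814354e-02],
       [ 9.99999697e-01,  1.89941252e-04, -7.54500711e-04,
        -2.33139847e-04],
       [ 7.77908630e-04, -2.62025040e-01,  9.65060761e-01,
        -1.61590649e-01],
       [ 0.00000000e+00,  0.00000000e+00,  0.00000000e+00,
         1.00000000e+00]])}
```

View pics/top0.png

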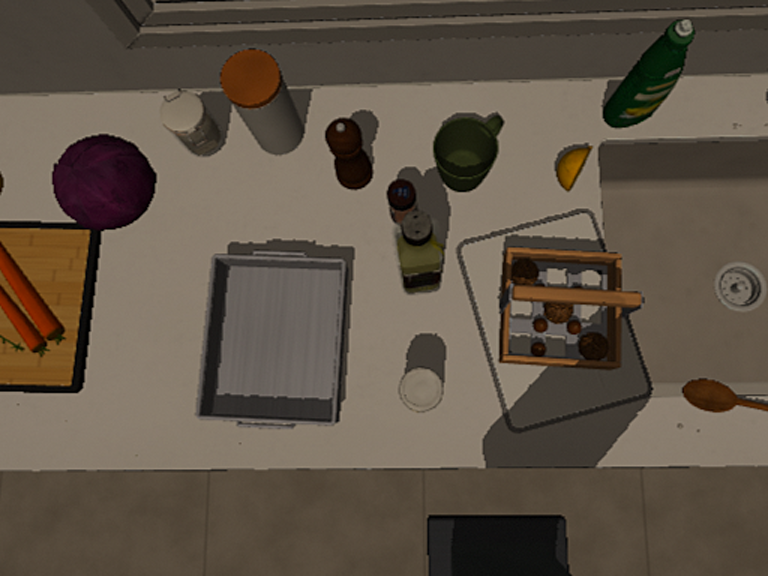

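View pics/scene0.png

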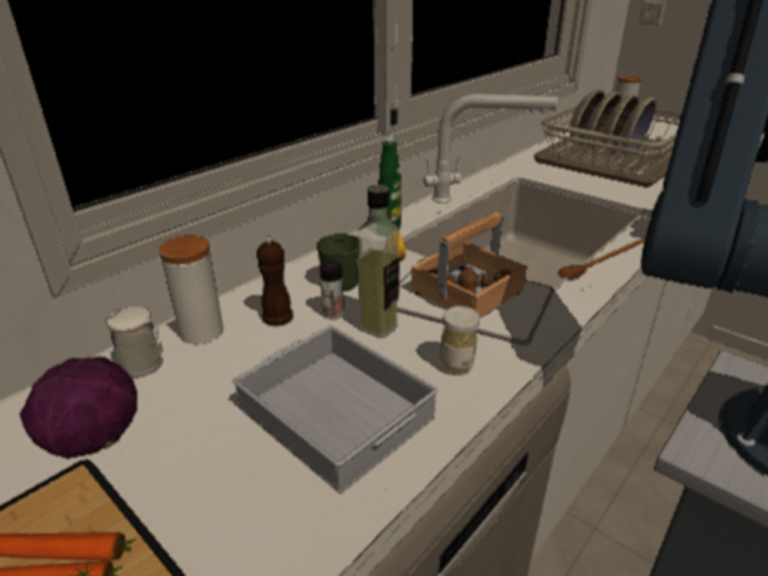

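The top view shows the sieve at about (560,305), its handle from (514,293) to (640,300), the tin at (275,338), the bottle base near (422,285), the mustard jar at (421,389) and the spice jar at (402,205). The scene view agrees: the mustard jar is on the near side and the bottle is farther back.

```bash
cat > h.py <<'E'
import numpy as np
from rig import bot,capture,camera_model
def ray(n,u,v):
    c=camera_model(n);f=192/np.tan(np.radians(c['vertical_fov']/2))
    return c['position'],c['rotation']@np.array([(u-c['cx'])/f,(v-c['cy'])/f,1])
def bp(n,u,v,z,sc=1.5):
    p,d=ray(n,(u+.5)/sc-.5,(v+.5)/sc-.5); return p+d*(z-p[2])/d[2]
E
python3 - <<'E'
from h import *
def P(l,pts,z,n="top"):
    print(l,[tuple(np.round(bp(n,u,v,z)[:2],3)) for u,v in pts])
P("frame top",[(503,248),(621,252),(620,368),(501,362)],.07)
P("handle",[(514,286),(641,292),(641,308),(514,300)],.159)
P("board",[(459,244),(591,210),(651,390),(513,431)],.008)
P("tin rim",[(213,256),(346,261),(339,423),(199,417)],.056)
P("jar top",[(421,389)],.103)
P("bottle cap",[(417,216)],.272);P("bottle foot",[(422,285)],.0)
P("spice cap",[(402,188)],.105)
P("scene bottle cap",[(378,190)],.272,"scene")
P("scene jar",[(462,316)],.103,"scene");P("scene spice",[(331,268)],.105,"scene")
P("scene handle ends top",[(443,240),(501,216)],.159,"scene")
P("scene tin rim",[(235,380),(332,332),(436,397),(342,480)],.056,"scene")
E
```

```text
frame top [(np.float64(0.666), np.float64(0.061)), (np.float64(0.657), np.float64(-0.103)), (np.float64(0.496), np.float64(-0.09)), (np.float64(0.506), np.float64(0.069))]
handle [(np.float64(0.594), np.float64(0.06)), (np.float64(0.584), np.float64(-0.096)), (np.float64(0.564), np.float64(-0.095)), (np.float64(0.576), np.float64(0.06))]
board [(np.float64(0.689), np.float64(0.119)), (np.float64(0.738), np.float64(-0.082)), (np.float64(0.468), np.float64(-0.15)), (np.float64(0.413), np.float64(0.049))]
tin rim [(np.float64(0.666), np.float64(0.478)), (np.float64(0.655), np.float64(0.284)), (np.float64(0.427), np.float64(0.292)), (np.float64(0.437), np.float64(0.487))]
jar top [(np.float64(0.47), np.float64(0.178))]
bottle cap [(np.float64(0.653), np.float64(0.178))]
bottle foot [(np.float64(0.629), np.float64(0.176))]
spice cap [(np.float64(0.745), np.float64(0.201))]
scene bottle cap [(np.float64(0.637), np.float64(0.186))]
scene jar [(np.float64(0.468), np.float64(0.18))]
scene spice [(np.float64(0.733), np.float64(0.208))]
scene handle ends top [(np.float64(0.584), np.float64(0.075)), (np.float64(0.559), np.float64(-0.08))]
scene tin rim [(np.float64(0.664), np.float64(0.477)), (np.float64(0.641), np.float64(0.299)), (np.float64(0.417), np.float64(0.315)), (np.float64(0.416), np.float64(0.506))]
```

Call:
apply_moves(plan="0 0 -0.05 0 0 -0.0173; 0 0 -0.05 0 0 -0.0173; 0 0 -0.05 0 0 -0.0173; 0 0 -0.05 0 0 -0.0173; 0 0 -0.05 0 0 -0.0173; 0 0 -0.05 0 0 -0.0173; 0 0 -0.05 0 0 -0.0173; 0 0 -0.05 0 0 -0.0173; 0 0 -0.05 0 0 -0.0173; 0 0 -0.05 0 0 -0.0173", gripper=1)

```text
time_s: 0.93
position: [0.2489, -0.5728, 0.2471]
tcp_rot: [[0.069, 0.998, -0.0], [0.998, -0.069, 0.001], [0.001, -0.0, -1.0]]
force: [-1.1, -0.1, 0.2]
opening: 1.001
grasp_force: 0.0
```

Call:
apply_moves(plan="0.58 0.288 0 0 0 0; 0.58 0.288 0 0 0 0; 0.58 0.288 0 0 0 0; 0.58 0.288 0 0 0 0; 0.58 0.288 0 0 0 0; 0.58 0.288 0 0 0 0; 0.58 0.288 0 0 0 0; 0.58 0.288 0 0 0 0; 0.58 0.288 0 0 0 0; 0.58 0.288 0 0 0 0")

```text
time_s: 1.77
position: [0.4144, -0.293, 0.2473]
tcp_rot: [[0.074, 0.997, -0.0], [0.997, -0.074, 0.001], [0.001, -0.001, -1.0]]
force: [0.6, -0.8, -0.4]
opening: 1.0
grasp_force: 0.0
```

Call:
apply_moves(plan="0.58 0.288 0 0 0 0; 0.58 0.288 0 0 0 0; 0.58 0.288 0 0 0 0; 0.58 0.288 0 0 0 0; 0.58 0.288 0 0 0 0; 0.58 0.288 0 0 0 0; 0.58 0.288 0 0 0 0; 0.58 0.288 0 0 0 0; 0.58 0.288 0 0 0 0; 0.58 0.288 0 0 0 0")

```text
time_s: 2.6
position: [0.5794, -0.0145, 0.2471]
tcp_rot: [[0.074, 0.997, -0.001], [0.997, -0.074, 0.0], [0.0, -0.001, -1.0]]
force: [0.7, -1.3, 0.3]
opening: 1.001
grasp_force: 0.0
```

Run:
```python
from h import *
import cv2
s=bot.read_state();print(s['time_s'],s['position'],s['tcp_rot'].round(4),s['joint_positions'])
im=capture("wrist");cv2.imwrite("pics/w1.png",cv2.resize(im[:,:,::-1],(768,576),interpolation=cv2.INTER_CUBIC))
```

```text
2.6 [ 0.57938286 -0.01446493  0.24712973] [[ 7.380e-02  9.973e-01 -1.000e-03]
 [ 9.973e-01 -7.380e-02  1.000e-04]
 [ 1.000e-04 -1.000e-03 -1.000e+00]] [-1.24696201e+01  2.51403691e+01  8.71071496e+01 -4.50762655e-03
  6.78100441e+01 -8.23798100e+00]
```

View pics/w1.png

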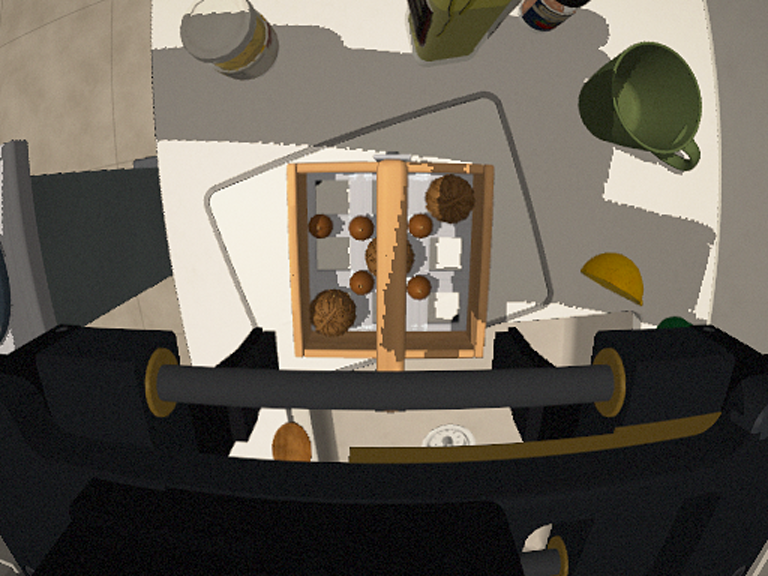

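The wrist view shows the bar running from about (392,158) to (389,372), centred between the open fingers. All five hazelnuts and three walnuts are in the sieve.

```bash
cat >> h.py <<'E'
def wbp(u,v,z,s,sc=1.5):
    c=camera_model("wrist");f=192/np.tan(np.radians(c['vertical_fov']/2))
    q=np.array([(u+.5)/sc-.5-c['cx'],(v+.5)/sc-.5-c['cy']]);r=np.hypot(*q);t=r/f
    d=np.r_[q/r*np.sin(t),np.cos(t)]
    H=c['hand_eye'];R=s['tcp_rot'];p=s['position']+R@H[:3,3];d=R@H[:3,:3]@d
    return p+d*(z-p[2])/d[2]
E
python3 - <<'E'
from h import *
s=bot.read_state()
for n,pts,z in [("bar L",[(378,165),(377,350)],.159),("bar R",[(408,165),(403,350)],.159),("bar far end",[(392,156)],.159),
 ("frame corners",[(288,164),(493,164),(484,357),(296,357)],.070),("mustard",[(222,22)],.103)]:
    for u,v in pts:
        w=wbp(u,v,z,s);print(n,w.round(4),(s['tcp_rot'].T@(w-s['position'])).round(4))
E
```

```text
bar L [0.5838 0.0651 0.159 ] [ 0.0741 -0.0042  0.0887]
bar L [ 0.575  -0.0441  0.159 ] [-0.0355 -0.0052  0.0882]
bar R [0.6004 0.064  0.159 ] [0.0741 0.0124 0.0887]
bar R [ 0.5908 -0.0453  0.159 ] [-0.0355  0.0106  0.0882]
bar far end [0.5919 0.0696 0.159 ] [0.0791 0.0035 0.0887]
frame corners [0.5145 0.0736 0.07  ] [ 0.0772 -0.0743  0.1775]
frame corners [0.6708 0.0628 0.07  ] [0.0775 0.0824 0.178 ]
frame corners [ 0.6603 -0.0955  0.07  ] [-0.0811  0.0832  0.1772]
frame corners [ 0.5025 -0.0838  0.07  ] [-0.0807 -0.0751  0.1767]
mustard [0.4793 0.1847 0.103 ] [ 0.1856 -0.1172  0.1449]
```

Call:
apply_moves(plan="-0.03 0.07 0.3 0 0 0; 0 0 0.5 0 0 0; 0 0 0.5 0 0 0; 0 0 0.5 0 0 0; 0 0 0.4 0 0 0; 0 0 0.2 0 0 0; 0 0 0 0 0 0")

```text
time_s: 3.23
position: [0.5804, -0.0176, 0.1249]
tcp_rot: [[0.074, 0.997, -0.006], [0.997, -0.074, 0.001], [0.001, -0.006, -1.0]]
force: [-1.0, -0.1, -0.0]
opening: 0.998
grasp_force: 0.0
```

Call:
apply_moves(plan="0 0 0 0 0 0; 0 0 0 0 0 0; 0 0 0 0 0 0; 0 0 0 0 0 0; 0 0 0 0 0 0; 0 0 0 0 0 0", gripper=-1)

```text
time_s: 3.73
position: [0.5828, -0.0179, 0.1283]
tcp_rot: [[0.074, 0.997, 0.001], [0.997, -0.074, -0.0], [-0.0, 0.001, -1.0]]
force: [-0.3, -0.1, -0.7]
opening: 0.631
grasp_force: 0.0
```

Call:
apply_moves(plan="0 0 0 0 0 0; 0 0 0 0 0 0; 0 0 0 0 0 0; 0 0 0 0 0 0; 0 0 0 0 0 0; 0 0 0 0 0 0; 0 0 0 0 0 0; 0 0 0 0 0 0; 0 0 0 0 0 0; 0 0 0 0 0 0")

```text
time_s: 4.57
position: [0.5826, -0.0179, 0.1275]
tcp_rot: [[0.074, 0.997, 0.0], [0.997, -0.074, -0.0], [0.0, 0.0, -1.0]]
force: [-0.0, 0.9, -2.1]
opening: 0.201
grasp_force: 30.0
```

Call:
apply_moves(plan="0 0 -0.05 0 0 0; 0 0 -0.1 0 0 0; 0 0 -0.2 0 0 0; 0 0 -0.3 0 0 0; 0 0 -0.4 0 0 0; 0 0 -0.45 0 0 0; 0 0 -0.4 0 0 0; 0 0 -0.3 0 0 0; 0 0 -0.2 0 0 0; 0 0 -0.1 0 0 0")

```text
time_s: 5.4
position: [0.583, -0.0179, 0.2547]
tcp_rot: [[0.074, 0.997, 0.003], [0.997, -0.074, -0.001], [-0.0, 0.003, -1.0]]
force: [0.8, 1.0, -4.0]
opening: 0.202
grasp_force: 30.0
```

Call:
apply_moves(plan="0 -0.08 0 0 0 0; 0 -0.16 0 0 0 0; 0 -0.25 0 0 0 0; 0.05 -0.32 0 0 0 0; 0.05 -0.32 0 0 0 0; 0.1 -0.32 0 0 0 0; 0.1 -0.32 0 0 0 0; 0.2 -0.25 0 0 0 0; 0.2 -0.16 0 0 0 0; 0.3 -0.06 0 0 0 0")

```text
time_s: 6.23
position: [0.4715, 0.0406, 0.2515]
tcp_rot: [[0.075, 0.997, -0.004], [0.997, -0.075, 0.0], [-0.0, -0.004, -1.0]]
force: [0.0, 1.1, -3.6]
opening: 0.202
grasp_force: 30.0
```

Call:
apply_moves(plan="0.38 0 0 0 0 0; 0.45 0 0 0 0 0; 0.5 0 0 0 0 0; 0.5 0 0 0 0 0; 0.5 0 0 0 0 0; 0.5 0 0 0 0 0; 0.5 0 0 0 0 0; 0.5 0 0 0 0 0; 0.5 0 0 0 0 0; 0.5 0 0 0 0 0")

```text
time_s: 7.07
position: [0.4912, 0.2824, 0.2514]
tcp_rot: [[0.074, 0.997, -0.002], [0.997, -0.074, -0.001], [-0.001, -0.002, -1.0]]
force: [0.2, 0.4, -3.7]
opening: 0.206
grasp_force: 30.0
```

Call:
apply_moves(plan="0.45 0 0 0 0 0; 0.4 0 0 0 0 0; 0.35 0.05 0 0 0 0; 0.3 0.1 0 0 0 0; 0.25 0.15 0 0 0 0; 0.2 0.2 0 0 0 0; 0.1 0.2 0 0 0 0; 0.05 0.1 0 0 0 0; 0 0.1 0 0 0 0; 0 0 0 0 0 0")

```text
time_s: 7.9
position: [0.5453, 0.382, 0.2515]
tcp_rot: [[0.074, 0.997, -0.001], [0.997, -0.074, -0.001], [-0.001, -0.001, -1.0]]
force: [0.2, 0.5, -3.2]
opening: 0.203
grasp_force: 30.0
```

Run:
```python
from h import *
import cv2
s=bot.read_state();print(s['time_s'],s['position'],s['tcp_rot'].round(4))
im=np.hstack([capture("wrist"),capture("scene")]);im=im[:,:,::-1]
top=capture("top")[:,:,::-1]
cv2.imwrite("pics/t2.png",top)
cv2.imwrite("pics/c2.png",np.vstack([np.hstack([cv2.resize(im[:,:512],(400,300)),cv2.resize(im[:,512:],(400,300))]),np.hstack([cv2.resize(top,(400,300)),cv2.resize(top[100:300,80:347],(400,300))])]))
```

```text
7.9 [0.54528642 0.38201819 0.25152539] [[ 7.430e-02  9.972e-01 -1.000e-03]
 [ 9.972e-01 -7.430e-02 -1.100e-03]
 [-1.100e-03 -9.000e-04 -1.000e+00]]
```

View pics/c2.png

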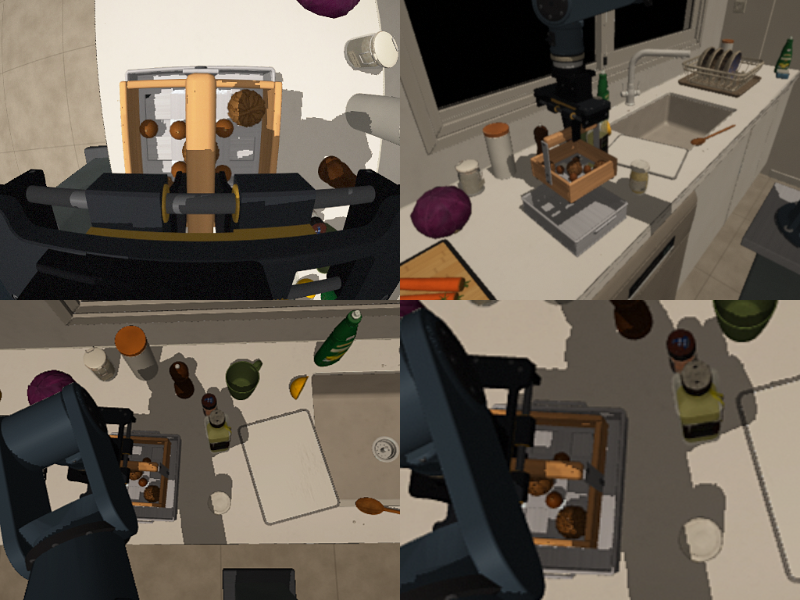

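The sieve hangs level over the tin with the nuts still aboard. The bottle and jars have not moved. Next I lower it.

Call:
apply_moves(plan="0 0 0.05 0 0 0; 0.02 0 0.12 0 0 0; 0.03 0 0.2 0 0 0; 0.03 0 0.24 0 0 0; 0 0 0.24 0 0 0; 0 0 0.18 0 0 0; 0 0 0.1 0 0 0; 0 0 0.03 0 0 0; 0 0 0 0 0 0; 0 0 0 0 0 0")

```text
time_s: 8.88
position: [0.5457, 0.3867, 0.1948]
tcp_rot: [[0.074, 0.997, 0.001], [0.997, -0.074, 0.0], [0.0, 0.001, -1.0]]
force: [-0.1, 1.2, -3.5]
opening: 0.202
grasp_force: 30.0
```

Call:
apply_moves(plan="0 0.4 0 0 0 0; 0 -0.4 0 0 0 0; 0 -0.4 0 0 0 0; 0 0.4 0 0 0 0; 0 0.4 0 0 0 0; 0 -0.4 0 0 0 0; 0 -0.4 0 0 0 0; 0 0.4 0 0 0 0; 0 0.4 0 0 0 0; 0 -0.4 0 0 0 0")

```text
time_s: 9.72
position: [0.5546, 0.3864, 0.1964]
tcp_rot: [[0.077, 0.997, 0.015], [0.997, -0.077, 0.003], [0.005, 0.014, -1.0]]
force: [1.6, 1.1, -2.4]
opening: 0.202
grasp_force: 30.0
```

Call:
apply_moves(plan="0 0.4 0 0 0 0; 0 -0.4 0 0 0 0; 0 -0.4 0 0 0 0; 0 0.4 0 0 0 0; 0 0.4 0 0 0 0; 0 -0.4 0 0 0 0; 0 -0.4 0 0 0 0; 0 0.4 0 0 0 0; 0 0 0 0 0 0; 0 0 0 0 0 0")

```text
time_s: 10.55
position: [0.5468, 0.3869, 0.1959]
tcp_rot: [[0.075, 0.997, 0.003], [0.997, -0.075, 0.002], [0.002, 0.003, -1.0]]
force: [-0.3, -0.1, -3.6]
opening: 0.203
grasp_force: 30.0
```

```bash
cat > look.py <<'E'
import sys;from h import *
import cv2
n=sys.argv[1]
s=bot.read_state();print(s['time_s'],s['position'],s['tcp_rot'].round(3))
w=capture("wrist")[:,:,::-1];sc=capture("scene")[:,:,::-1];t=capture("top")[:,:,::-1]
a=cv2.resize(w[60:260,100:400],(480,320),interpolation=cv2.INTER_CUBIC)
b=cv2.resize(sc[150:350,130:330],(320,320),interpolation=cv2.INTER_CUBIC)
c=cv2.resize(t[150:300,110:260],(270,270),interpolation=cv2.INTER_CUBIC)
d=cv2.resize(t,(360,270));z=np.zeros((270,170,3),np.uint8)
cv2.imwrite(f"pics/{n}.png",np.vstack([np.hstack([a,b]),np.hstack([c,d,z])]))
E
python3 look.py s1
```

```text
10.55 [0.54676673 0.38691257 0.19592543] [[ 0.075  0.997  0.003]
 [ 0.997 -0.075  0.002]
 [ 0.002  0.003 -1.   ]]
```

View pics/s1.png

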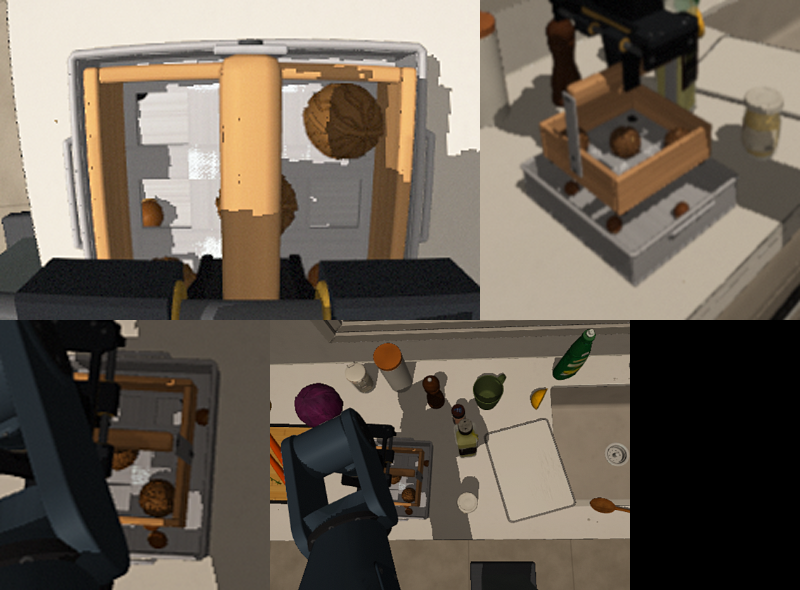

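After the first shaking the scene crop shows three hazelnuts in the tin, at (572,187), (613,225) and (680,208). All three walnuts are still in the sieve. I'll shake some more.

Call:
apply_moves(plan="0 0.4 0 0 0 0; 0 -0.4 0 0 0 0; 0 -0.4 0 0 0 0; 0 0.4 0 0 0 0; 0 0.4 0 0 0 0; 0 -0.4 0 0 0 0; 0 -0.4 0 0 0 0; 0 0.4 0 0 0 0; 0 0.4 0 0 0 0; 0 -0.4 0 0 0 0")

```text
time_s: 11.53
position: [0.5538, 0.3863, 0.1955]
tcp_rot: [[0.077, 0.997, 0.013], [0.997, -0.077, 0.003], [0.004, 0.012, -1.0]]
force: [3.1, 1.2, -2.5]
opening: 0.204
grasp_force: 30.0
```

Call:
apply_moves(plan="0 0.4 0 0 0 0; 0 -0.4 0 0 0 0; 0 -0.4 0 0 0 0; 0 0.4 0 0 0 0; 0 0.4 0 0 0 0; 0 -0.4 0 0 0 0; 0 -0.4 0 0 0 0; 0 0.4 0 0 0 0; 0 0.4 0 0 0 0; 0 -0.4 0 0 0 0")

```text
time_s: 12.37
position: [0.5537, 0.3863, 0.1954]
tcp_rot: [[0.077, 0.997, 0.012], [0.997, -0.077, 0.003], [0.004, 0.012, -1.0]]
force: [2.0, 0.6, -2.5]
opening: 0.204
grasp_force: 30.0
```

Call:
apply_moves(plan="0.2 0.3 0 0 0 0; -0.3 -0.4 0 0 0 0; -0.2 -0.4 0 0 0 0; 0.3 0.4 0 0 0 0; 0.2 0.4 0 0 0 0; -0.3 -0.4 0 0 0 0; -0.2 -0.3 0 0 0 0; 0.3 0.4 0 0 0 0; 0 0 0 0 0 0; 0 0 0 0 0 0")

```text
time_s: 13.2
position: [0.5464, 0.387, 0.1952]
tcp_rot: [[0.074, 0.997, 0.002], [0.997, -0.074, 0.001], [0.001, 0.002, -1.0]]
force: [0.8, 0.5, -2.6]
opening: 0.206
grasp_force: 30.0
```

```bash
python3 look.py s2
```

```text
13.2 [0.54639205 0.38704537 0.19516926] [[ 0.074  0.997  0.002]
 [ 0.997 -0.074  0.001]
 [ 0.001  0.002 -1.   ]]
```

View pics/s2.png

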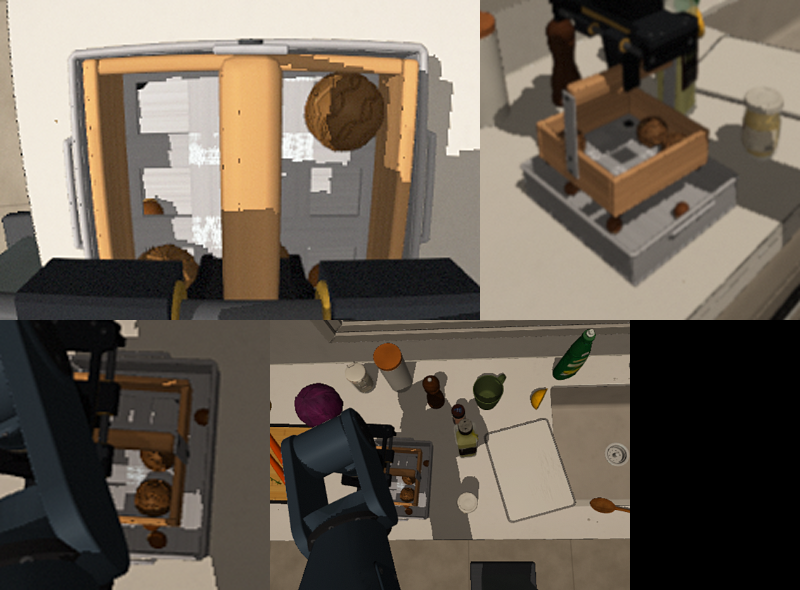

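The hazelnuts in the tin haven't moved, but I can't count five yet. I'll shake twice more, then raise the sieve to count.

Call:
apply_moves(plan="0 0.4 0 0 0 0; 0 -0.4 0 0 0 0; 0 -0.4 0 0 0 0; 0.1 0.4 0 0 0 0; 0.2 0.4 0 0 0 0; -0.3 -0.4 0 0 0 0; -0.3 -0.4 0 0 0 0; 0.3 0.4 0 0 0 0; 0.3 0.4 0 0 0 0; -0.3 -0.4 0 0 0 0")

```text
time_s: 14.18
position: [0.5555, 0.3912, 0.1943]
tcp_rot: [[0.075, 0.997, 0.015], [0.997, -0.075, 0.008], [0.009, 0.015, -1.0]]
force: [2.0, 1.7, -2.1]
opening: 0.203
grasp_force: 29.9
```

Call:
apply_moves(plan="0 0.4 0 0 0 0; 0 -0.4 0 0 0 0; 0 -0.4 0 0 0 0; 0 0.4 0 0 0 0; 0 0.4 0 0 0 0; 0 -0.4 0 0 0 0; 0 -0.4 0 0 0 0; 0 0.4 0 0 0 0; 0 0 0 0 0 0; 0 0 0 0 0 0")

```text
time_s: 15.02
position: [0.5463, 0.3867, 0.1954]
tcp_rot: [[0.075, 0.997, 0.002], [0.997, -0.075, 0.001], [0.001, 0.002, -1.0]]
force: [0.1, 0.8, -2.3]
opening: 0.203
grasp_force: 30.0
```

Call:
apply_moves(plan="0 0 -0.05 0 0 0; 0 0 -0.1 0 0 0; 0 0 -0.18 0 0 0; 0 0 -0.22 0 0 0; 0 0 -0.25 0 0 0; 0 0 -0.22 0 0 0; 0 0 -0.16 0 0 0; 0 0 -0.1 0 0 0; 0 0 -0.03 0 0 0; 0 0 0 0 0 0")

```text
time_s: 15.85
position: [0.5454, 0.3866, 0.2606]
tcp_rot: [[0.074, 0.997, 0.001], [0.997, -0.074, 0.0], [0.0, 0.001, -1.0]]
force: [0.8, 0.4, -3.6]
opening: 0.208
grasp_force: 30.0
```

```bash
sed -i 's/150:350,130:330/130:350,120:340/' look.py; python3 look.py s3
```

```text
15.85 [0.54539171 0.3865682  0.26060942] [[ 0.074  0.997  0.001]
 [ 0.997 -0.074  0.   ]
 [ 0.     0.001 -1.   ]]
```

View pics/s3.png

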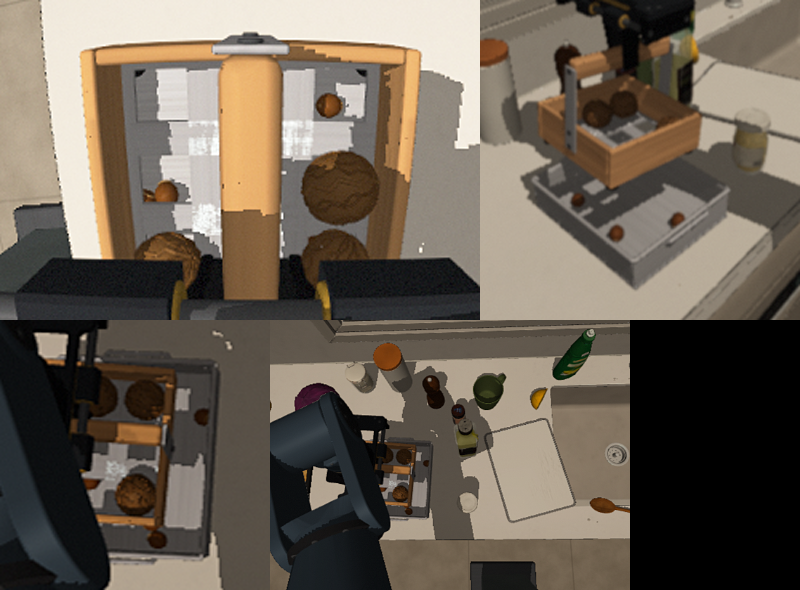

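Run:
```python
from h import *
s=bot.read_state();z=.0155
for x,y in[(203,415),(157,538),(93,482)]: print("top",bp("top",110+x/1.8,150+(y-320)/1.8,z,1).round(3))
for x,y in[(577,200),(616,233),(677,219)]: print("scene",bp("scene",120+(x-480)*220/320,130+y*220/320,z,1).round(3))
for x,y in[(330,104),(167,190),(148,195)]: print("wrist",wbp(100+x*.625,60+y*.625,z,s,1).round(3),"if in sieve",wbp(100+x*.625,60+y*.625,.169,s,1).round(3))
```

```text
top [0.598 0.306 0.015]
top [0.449 0.36  0.015]
top [0.518 0.44  0.015]
scene [0.615 0.438 0.015]
scene [0.518 0.447 0.015]
scene [0.469 0.368 0.015]
wrist [0.616 0.437 0.016] if in sieve [0.591 0.445 0.169]
wrist [0.469 0.372 0.016] if in sieve [0.5   0.404 0.169]
wrist [0.451 0.369 0.016] if in sieve [0.489 0.402 0.169]
```

The views give five separate hazelnuts in the tin, at about (.598,.306), (.450,.365), (.469,.370), (.518,.443) and (.615,.438). All three walnuts are still in the sieve, so I'll carry it back.

Call:
apply_moves(plan="0 -0.08 0 0 0 0; 0 -0.16 0 0 0 0; -0.05 -0.2 0 0 0 0; -0.1 -0.2 0 0 0 0; -0.2 -0.16 0 0 0 0; -0.3 -0.1 0 0 0 0; -0.35 0 0 0 0 0; -0.4 0 0 0 0 0; -0.45 0 0 0 0 0; -0.5 0 0 0 0 0")

```text
time_s: 16.83
position: [0.4905, 0.2724, 0.2599]
tcp_rot: [[0.073, 0.997, -0.001], [0.997, -0.073, 0.0], [0.0, -0.001, -1.0]]
force: [0.6, 0.1, -3.2]
opening: 0.203
grasp_force: 30.0
```

Call:
apply_moves(plan="-0.5 0 0 0 0 0; -0.5 0 0 0 0 0; -0.5 0 0 0 0 0; -0.5 0 0 0 0 0; -0.5 0 0 0 0 0; -0.5 0 0 0 0 0; -0.5 0 0 0 0 0; -0.45 0 0 0 0 0; -0.4 0 0 0 0 0; -0.3 0 0 0 0 0")

```text
time_s: 17.67
position: [0.4736, 0.0396, 0.2601]
tcp_rot: [[0.075, 0.997, -0.0], [0.997, -0.075, -0.0], [-0.0, -0.0, -1.0]]
force: [-0.4, -0.1, -2.7]
opening: 0.203
grasp_force: 30.0
```

Call:
apply_moves(plan="-0.25 0.06 0 0 0 0; -0.2 0.16 0 0 0 0; -0.15 0.25 0 0 0 0; -0.1 0.32 0 0 0 0; -0.1 0.32 0 0 0 0; -0.08 0.32 0 0 0 0; -0.06 0.32 0 0 0 0; 0 0.25 0 0 0 0; 0 0.16 0 0 0 0; 0 0.08 0 0 0 0")

```text
time_s: 18.5
position: [0.584, -0.0142, 0.2598]
tcp_rot: [[0.074, 0.997, 0.001], [0.997, -0.074, 0.0], [0.0, 0.001, -1.0]]
force: [-0.7, -0.8, -3.0]
opening: 0.201
grasp_force: 30.0
```

Run:
```python
from h import *
import cv2
s=bot.read_state();print(s['time_s'],s['position'],s['tcp_rot'].round(3))
t=capture("top")[:,:,::-1];w=capture("wrist")[:,:,::-1];sc=capture("scene")[:,:,::-1]
r=lambda i,sz:cv2.resize(i,sz,interpolation=cv2.INTER_CUBIC)
cv2.imwrite("pics/b1.png",np.vstack([np.hstack([r(t[150:300,110:310],(400,300)),r(sc,(400,300))]),np.hstack([r(w,(400,300)),r(t,(400,300))])]))
```

```text
18.5 [ 0.58395122 -0.01420411  0.25983197] [[ 0.074  0.997  0.001]
 [ 0.997 -0.074  0.   ]
 [ 0.     0.001 -1.   ]]
```

View pics/b1.png

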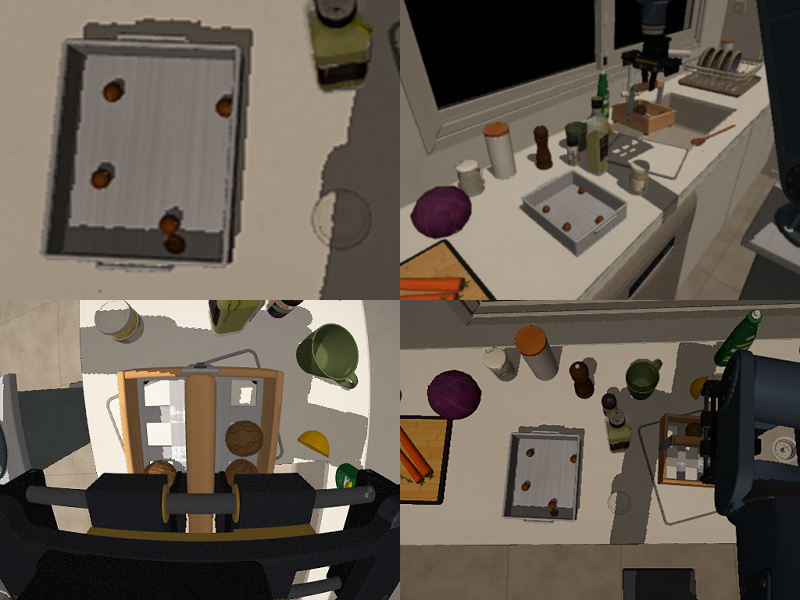

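All five hazelnuts lie in the tin and the three walnuts are in the sieve, which is back over the board. I'll set it down.

Call:
apply_moves(plan="0 0 0.1 0 0 0; 0 0 0.2 0 0 0; 0 0 0.3 0 0 0; 0 0 0.4 0 0 0; -0.03 0 0.4 0 0 0; -0.03 0 0.4 0 0 0; 0 0 0.35 0 0 0; 0 0 0.22 0 0 0; 0 0 0.1 0 0 0; 0 0 0.04 0 0 0")

```text
time_s: 19.48
position: [0.5803, -0.0133, 0.1372]
tcp_rot: [[0.075, 0.997, -0.004], [0.997, -0.075, 0.007], [0.007, -0.005, -1.0]]
force: [-9.5, 12.6, 31.1]
opening: 0.206
grasp_force: 30.0
```

Call:
apply_moves(plan="0 0 0 0 0 0; 0 0 0.02 0 0 0; 0 0 0.02 0 0 0; 0 0 0.02 0 0 0; 0 0 0 0 0 0")

```text
time_s: 19.9
position: [0.5804, -0.0123, 0.1365]
tcp_rot: [[0.075, 0.997, -0.002], [0.997, -0.075, 0.007], [0.007, -0.003, -1.0]]
force: [-10.4, 13.9, 30.0]
opening: 0.201
grasp_force: 30.0
```

The sieve touched down 10 mm higher than expected. I'll look before letting go.

Run:
```python
from h import *
import cv2
t=capture("top")[:,:,::-1];w=capture("wrist")[:,:,::-1];sc=capture("scene")[:,:,::-1]
r=lambda i,sz:cv2.resize(i,sz,interpolation=cv2.INTER_CUBIC)
cv2.imwrite("pics/d1.png",np.vstack([r(sc[110:240,240:413],(480,360)),np.zeros((0,480,3),np.uint8)]) if 0 else np.hstack([r(sc[120:250,250:380],(400,400)),r(w[:,100:484],(400,400))]))
```

```text
(no output)
```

View pics/d1.png

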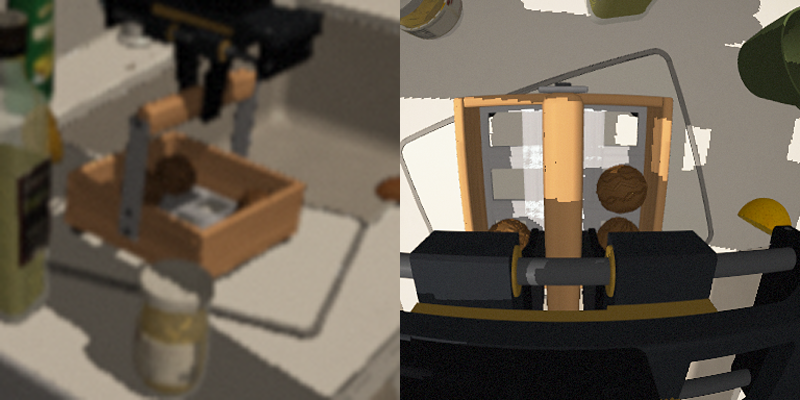

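The sieve stands upright on the board with all three walnuts in it. The bar has slipped about 10 mm in the grip, so I'll ease the pressure and then open.

Call:
apply_moves(plan="0 0 -0.03 0 0 0; 0 0 -0.03 0 0 0; 0 0 -0.03 0 0 0; 0 0 0 0 0 0; 0 0 0 0 0 0")

```text
time_s: 20.47
position: [0.583, -0.0172, 0.1364]
tcp_rot: [[0.074, 0.997, 0.001], [0.997, -0.074, 0.001], [0.001, 0.001, -1.0]]
force: [-1.1, 2.7, 5.3]
opening: 0.2
grasp_force: 30.0
```

Call:
apply_moves(plan="0 0 -0.02 0 0 0; 0 0 0 0 0 0; 0 0 0 0 0 0; 0 0 0 0 0 0; 0 0 0 0 0 0; 0 0 0 0 0 0; 0 0 0 0 0 0; 0 0 0 0 0 0; 0 0 0 0 0 0; 0 0 0 0 0 0", gripper=0.7)

```text
time_s: 21.3
position: [0.5826, -0.0173, 0.137]
tcp_rot: [[0.074, 0.997, 0.0], [0.997, -0.074, -0.0], [-0.0, 0.0, -1.0]]
force: [-0.6, -0.6, 0.4]
opening: 0.826
grasp_force: 0.0
```

Call:
apply_moves(plan="0 0 -0.1 0 0 0; 0 0 -0.2 0 0 0; 0 0 -0.3 0 0 0; 0 0 -0.4 0 0 0; 0 0 -0.4 0 0 0; 0 0 -0.4 0 0 0; 0 0 -0.4 0 0 0; 0 0 -0.3 0 0 0; 0 0 -0.1 0 0 0; 0 0 0 0 0 0")

```text
time_s: 22.13
position: [0.5836, -0.0175, 0.2694]
tcp_rot: [[0.074, 0.997, 0.005], [0.997, -0.074, -0.001], [-0.001, 0.005, -1.0]]
force: [-0.9, -0.5, 0.6]
opening: 0.853
grasp_force: 0.0
```

Run:
```python
from h import *
import cv2
s=bot.read_state();print(s['time_s'],s['position'])
t=capture("top")[:,:,::-1];w=capture("wrist")[:,:,::-1];sc=capture("scene")[:,:,::-1]
r=lambda i,sz:cv2.resize(i,sz,interpolation=cv2.INTER_CUBIC)
cv2.imwrite("pics/e1.png",np.vstack([np.hstack([r(t,(400,300)),r(sc[100:250,210:410],(400,300))]),np.hstack([r(w,(400,300)),r(sc,(400,300))])]))
```

```text
22.1333 [ 0.58356399 -0.01752801  0.26942709]
```

View pics/e1.png

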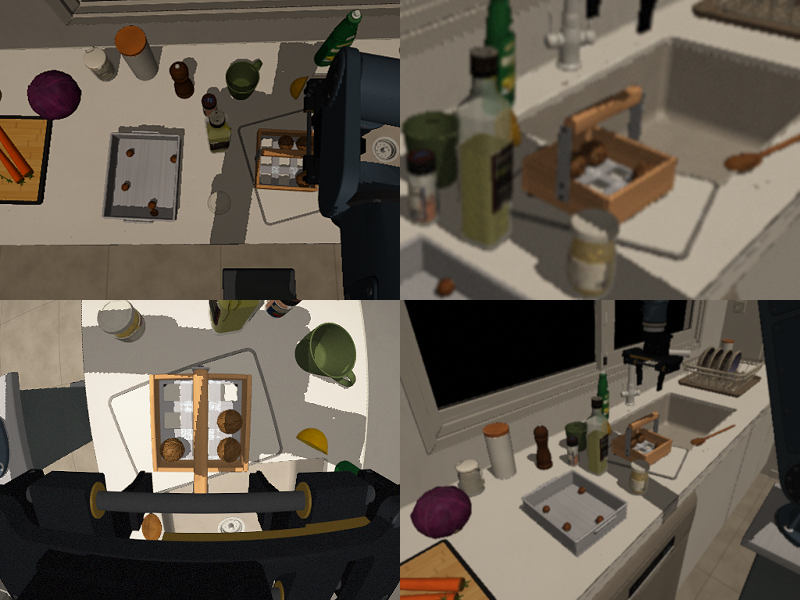

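The sieve stands level on the board with its three walnuts, the five hazelnuts are in the tin, the jars and bottle haven't moved, and the gripper is clear.

```bash
python3 -c "
from rig import bot
print(bot.hand_in())"
```

```text
the job is handed in; nothing more can be done
None
```

The job is done and handed in at about 22 s: all five hazelnuts are in the tin, the sieve stands on the white board with its three walnuts, and the bottle, jars and tin look undisturbed in the final pictures.

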